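# Take a depth from a plaster rosette with a carver's pointing needle

### The job

Take the depth of the plaster rosette with the pointing needle: nudge the stiff needle forward by the head at its tail, in small taps, until its point just touches the pencilled cross on the rosette, without bruising the plaster. Then push the stop collar along the needle up against the barrel, so that the depth is kept, with the point still touching. Leave the setting standing by itself, and leave the measuring tools lying round the stand where they are.

Things in the scene. Friction and masses are not known exactly. Their poses are not given: they have to be found in the camera images.
- stand: Pointing stand, fixed: dark cast base 116 x 92 x 22 mm, round pillar, and on it a level brass barrel, 60 mm long, 33 mm in diameter, in which the needle slides. Origin: under the middle of the base. x is the way the needle points (to the model), z up. The barrel's axis is 95 mm above the bench, over the origin; its ends lie 30 mm before and 30 mm behind the origin along x.
- needle: Pointing needle: level steel rod, 10 mm in diameter, with a 6 mm ball point, 95 mm above the bench. Origin: the very end of the point; x runs along the rod towards the model. It slides along x only, both ways, 115 mm in all, and stays where it is left: stiff, roughly 6 to 11 N keep it moving.
- needle_head (a point): Centre of the flat rear (pushing) face of the brass head at the needle's tail, 318 mm behind the point. The head is 44 mm in diameter and 18 mm thick. x points to the model.
- collar: Brass stop collar on the needle behind the barrel, 36 mm in diameter, 24 mm long. Origin: centre of its front face, on the rod's axis; x points to the model. It rides with the needle and can be pushed along it (roughly 3 to 5 N) until it meets the barrel's rear end, where it stops. It starts well short of that, with over 85 mm of bare rod between it and the head.
- collar_lug (a point): Middle of the rear face of the collar's upright thumb lug, 31 mm above the rod's axis and 24 mm behind the collar's front face. The lug is 34 mm wide, 10 mm thick and tops out 48 mm above the axis; its rear face is flush with the collar's.
- model: Plaster model, fixed to the bench: foot 110 x 100 x 22 mm, panel 94 mm wide, top at 167 mm; on its front a rosette whose flat eye, 40 mm across with a pencilled cross, faces the point. Origin: under the foot; x points to the model's back. How far the eye stands out varies from start to start: 35 to 60 mm in front of the origin, so feel for it. A push of 12 N by the point bruises the plaster.
- caliper: Steel vernier caliper, 240 x 142 x 8 mm, lying flat beside the stand on the side away from the robot. Origin: under its middle. Not to be moved.
- tape_measure: Yellow pocket tape measure, 85 x 55 x 62 mm, standing beside the stand on the side away from the robot. Origin: under its middle. Not to be moved.
- pencil: Flat carpenter's pencil, about 175 mm long and 8 mm thick, lying beside the model on the side away from the robot. Origin: under its middle. Not to be moved.

How it is judged:
On the way, in this order (a step that is already met when the one before it is completed fails the run):
1. the needle's point is in touch with the model (contact force between needle and model above 0.3 N), for 0.1 s.
2. the stop collar is up against the barrel (x of collar in the frame of stand above -0.032 m), for 0.2 s.
At the end, for the whole second after the job is handed in: The needle's point still touches the rosette (contact force above 0.1 N), the stop collar's front face is within 2 mm of the barrel's rear end, and needle and collar are at rest (contact force between needle and model above 0.1 N and x of collar in the frame of stand above -0.032 m and linear speed of each of needle, collar below 0.003 m/s).
It fails at once if the needle's point presses on the plaster with more than 12 N (contact force between needle and model above 12 N).
It fails at once if the caliper is moved by more than 15 mm (distance of caliper from where it was at the start of the episode above 0.015 m).
It fails at once if the tape measure is moved by more than 15 mm (distance of tape_measure from where it was at the start of the episode above 0.015 m).
It fails at once if the pencil is moved by more than 15 mm (distance of pencil from where it was at the start of the episode above 0.015 m).
It also fails if it takes over 61 s, if anything falls off the work surface, if the arm or the gripper's body presses on something with over 40 N, if the wrist force passes 120 N, or if a joint passes its speed limit or range.

### The arm

A 6-joint arm with a two-finger parallel gripper is mounted at the origin on a cart in front of the work surface, level with it; the furniture and walls round the work are solid. World frame = base frame: x ahead of the robot, y to its left, z up, the work surface at z = 0. Lengths are in m, angles in rad, forces in N, time in s.
With the tool pointing down it reaches from about 0.35 to 0.975 m from the base axis. Payload 4.9 kg.
Tool frame: the origin (TCP) lies at the very end of the fingers, on their centre line; the grasp point (between the pads) lies 19 mm behind it; z points along the fingers, y is the direction in which the jaws open and shut (so a half turn about z gives the same grasp; the last joint's range is limited). The gripper opens to 85 mm and grips with 20 to 120 N. Pads are 22 mm wide; open, the fingers measure 114 mm over their backs; the gripper's body (76 mm by 85 mm) begins 54 mm behind the grasp point. The pads swing forward as they close: fully open they stand 13 mm farther back than shut.
Start: joints at [-1.301, 0.053, 1.613, -0, 1.476, -0.119], TCP at [0.237, -0.578, 0.202] pointing down, gripper open.
Joint ranges: [-3.01, 3.01], [-1.01, 2.22], [0.06, 2.58], [-1.02, 4.17], [0.09, 2.62], [-3.14, 3.14]. Speed limits (rad/s): [2.57, 2.57, 3.14, 3.14, 3.14, 3.14].

### API

Orientations are given as a unit quaternion [w, x, y, z].
In Python, from plant import monitor, eyes, manip gives the robot as it stands.
- The arm moves only by the tool step_arm, never from a script. Its argument "motion" is a list of rows, each a list of 7 numbers: the shift along the world's x, y, z scaled (see below), then the turn, a rotation vector about the world's x, y, z scaled (see below), then the closure in counts, from 0 (fully open) to 255 (shut). In form: [[x, y, z, ax, ay, az, grip], ...]. A call has 1 to 10 rows; each row is the pose to reach, as a shift and turn from the pose commanded when the call began; what a row does not reach only later rows make up. The controller multiplies each number of a shift by 0.5 m and each number of a turn by 1.5 rad. A row lasts 1/10 s, in which the tool goes at most 50 mm and 8.59 degrees, less where a joint would pass 70% of its speed; a pose out of reach is approached as far as the arm can. A call with a number of a shift or a turn outside -1 to 1 is refused whole. A call with a gripper value outside its range is refused whole. The fingers move at their own pace and stop on an object; the grip force is fixed at half the most. Time passes only in rows, so rows that repeat a pose let the fingers close. It gives the time, the measured TCP pose, the force and the opening at its end, in the units of the state.
- monitor.state(): the state, without advancing time (a new reading comes with each control period).
- eyes.grab_frame(name): name is "scene" or "top" or "wrist"; returns a dict with "pixels" (420x560x3 uint8, red, green, blue), "mtx" (3x3 intrinsics, pixels), "dist" ([k1, k2, p1, p2, k3] as OpenCV has them; the pictures are not rectified), "rvec" (rotation vector, rad) and "tvec" (3), from world to camera coordinates, as OpenCV has them; the wrist camera has in their place "hand_eye" (4x4, takes a point from camera to tool coordinates, whose origin is the TCP and whose axes are the flange's). Camera axes: x right, y down, z forward; pixel columns grow to the right and rows downward; lengths in m; the calibration is good to about 2 mm. A picture is of the moment at which its call begins: read the wrist's pose just before it. There is no depth.
- manip.job_done(): hands the job in, once; it reports no verdict.
Trained networks look in the newest picture that a camera, given by its name, has taken for a name from the list of things; names that differ only in an ending like _2 or _b are one class to them, and where a whole thing is asked for, a point or a joint stands for the part that bears it (a point fixed in the world has none). Each returns a list of dicts, best first, with "p" (0 to 1); they miss things now and then, are a little off and sometimes report something else, mostly with a low value. They report only what shows in the picture. A call takes as long as a camera call.
- eyes.look_for(name, camera): "box" ([centre column, centre row, width, height] in pixels, round what is visible of it).
- eyes.pinpoint(name, camera): "uv" ([column, row] in pixels: a listed point, or the origin of a listed thing).
The state is a dict: "time": time; "joint_pos": joint angles; "joint_vel": joint speeds; "joint_efforts": joint torques, N m; "tool_pos": TCP position; "tool_rot": TCP orientation; "contact_force": force on the tool from outside, world axes, zero at the start; "ft_torque": the same for the moment, N m; "gripper_width": opening from 0.0 (shut) to 1.0 (fully open).
Only numpy, scipy, OpenCV 4.12 (cv2) and the standard library are available. Lean on these libraries where they do the work, as an engineer would, in place of code of your own. Each camera call takes 0.05 s, during which the arm holds its last target.

## Working session

There is one attempt and no reset: what is moved stays moved. The work goes in short steps, Python scripts to look and compute and a tool call to move; the robot and the scene stay as the last step left them, time stands still between calls to the robot, and variables do not carry over. Pictures are saved under pics/ and viewed, and the job is handed in when it is done.

Besides the shell and the picture viewer there is one more tool, called after "Emit:" as name([rows], argument=value, ...), one row to a line, values as JSON. step_arm: Moves the arm, as the interface text tells. Its arguments: {"type":"object","properties":{"motion":{"type":"array","items":{"type":"array","items":{"type":"number"}}}},"required":["motion"]}

```bash
mkdir -p pics
cat > h.py <<'E'
import numpy as np, cv2, json
from plant import monitor, eyes, manip
def cam(name,save=None):
    f=eyes.grab_frame(name)
    if save: cv2.imwrite('pics/'+save,cv2.cvtColor(f['pixels'],cv2.COLOR_RGB2BGR))
    return f
def ray(f,uv):
    d=cv2.undistortPoints(np.array([[uv]],float),f['mtx'],np.array(f['dist']))[0,0]
    R=cv2.Rodrigues(np.array(f['rvec'],float))[0]
    return -R.T@np.array(f['tvec']).ravel(), R.T@np.array([d[0],d[1],1])
def atz(f,uv,z):
    o,d=ray(f,uv); return o+d*(z-o[2])/d[2]
def tri(rs):
    A=np.zeros((3,3));b=np.zeros(3)
    for o,d in rs:
        d=d/np.linalg.norm(d);P=np.eye(3)-np.outer(d,d);A+=P;b+=P@o
    p=np.linalg.solve(A,b)
    return p,[np.linalg.norm((np.eye(3)-np.outer(d,d)/(d@d))@(p-o)) for o,d in rs]
E
python3 - <<'E'
from h import *
np.set_printoptions(precision=4,suppress=True)
print(monitor.state())
F={c:cam(c,c+'0.png') for c in ('scene','top')}
for n in ['stand','needle','needle_head','collar','collar_lug','model','caliper','tape_measure','pencil']:
    r=[]
    for c in F:
        p=eyes.pinpoint(n,c)
        if p: 
            print(n,c,np.array(p[0]['uv']),round(p[0]['p'],2)); r.append(ray(F[c],p[0]['uv']))
    if len(r)==2: print('   ',*tri(r))
E
```

```text
{'time': 0.0, 'joint_pos': array([-1.301 ,  0.0534,  1.6143, -0.    ,  1.476 , -0.119 ]), 'joint_vel': array([-0.0012, -0.0007, -0.0003, -0.0004,  0.0004,  0.0023]), 'joint_efforts': array([  0.0007, -39.3691, -37.0172,   0.    ,   0.0071,  -0.    ]), 'tool_pos': array([ 0.2367, -0.5777,  0.2007]), 'tool_rot': array([-0.001 ,  0.9812,  0.1932, -0.0001]), 'contact_force': array([-0.1106, -0.1132, -0.7293]), 'ft_torque': array([-0.0352, -0.0657, -0.006 ]), 'gripper_width': 0.9953969628310522}
stand scene [250.8 228.1] 0.92
stand top [254.6 230.8] 0.89
    [0.548  0.0274 0.0158] [np.float64(0.0011289003850503748), np.float64(0.001128900385050287)]
needle top [224.7 229.4] 0.55
needle_head scene [271.9 283.4] 0.59
needle_head top [180.9 183.9] 0.62
    [ 0.6959  0.3449 -0.6007] [np.float64(0.03980960045323877), np.float64(0.03980960045323912)]
collar scene [258.7 234.4] 0.72
collar top [306.8 228.1] 0.78
    [ 0.5538 -0.0907  0.1044] [np.float64(0.0017492650967489524), np.float64(0.0017492650967490797)]
collar_lug scene [263.5 234.3] 0.83
collar_lug top [320.3 228.5] 0.59
    [ 0.5569 -0.118   0.1297] [np.float64(0.002369679340915073), np.float64(0.0023696793409149998)]
model top [190.6 234.2] 0.91
caliper top [302.2 179.7] 0.89
tape_measure scene [286.4 224.7] 0.73
tape_measure top [251.1 190.7] 0.73
    [0.6457 0.0387 0.0021] [np.float64(0.0011638219932527036), np.float64(0.0011638219932524221)]
pencil scene [279.5 184.9] 0.67
pencil top [179.2 187.4] 0.84
    [0.6547 0.2129 0.0025] [np.float64(0.00319571284086632), np.float64(0.0031957128408664497)]
```

View pics/scene0.png

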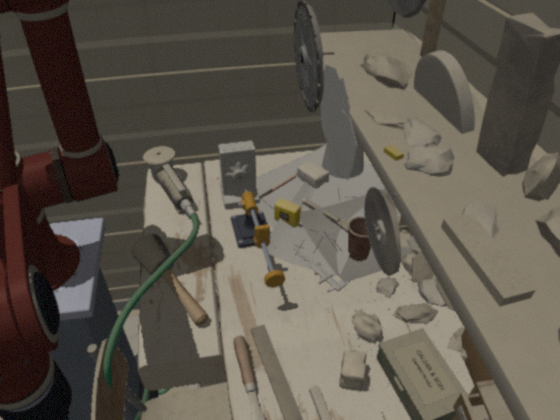

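View pics/top0.png

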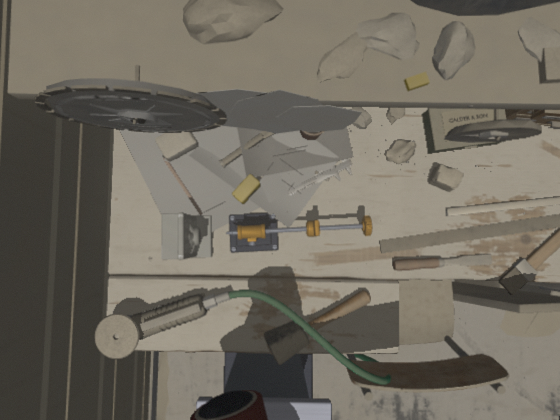

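Run:
```python
from h import *
np.set_printoptions(precision=4,suppress=True)
F={c:cam(c) for c in ('scene','top')}
for c,(u,v,w,h) in dict(top=(170,190,220,80),scene=(200,130,110,170)).items():
    im=cv2.cvtColor(F[c]['pixels'],cv2.COLOR_RGB2BGR)[v:v+h,u:u+w]
    s=min(800//w,600//h); cv2.imwrite(f'pics/{c}1.png',cv2.resize(im,None,fx=s,fy=s,interpolation=cv2.INTER_CUBIC)); print(c,s)
for uv in [(224.7,229.4),(306.8,228.1),(372,226),(240,231),(265,231)]: print(uv,atz(F['top'],uv,.095))
print('model',atz(F['top'],(190.6,234.2),0),'cal',atz(F['top'],(302.2,179.7),0))
for n in ['needle_head','collar','collar_lug','needle','stand','model']:
    for c in F: print(n,c,[(b['box'],b['p']) for b in eyes.look_for(n,c)[:2]],[(b['uv'],b['p']) for b in eyes.pinpoint(n,c)[:2]])
```

```text
top 3
scene 3
(224.7, 229.4) [0.5496 0.0893 0.095 ]
(306.8, 228.1) [ 0.5557 -0.0916  0.095 ]
(372, 226) [ 0.563  -0.2354  0.095 ]
(240, 231) [0.5467 0.0556 0.095 ]
(265, 231) [0.5477 0.0005 0.095 ]
model [0.5384 0.1827 0.    ] cal [ 0.6765 -0.0857  0.    ]
needle_head scene [([266.1, 250.1, 36.1, 75.3], 0.83)] [([271.8, 282.3], 0.85)]
needle_head top [([300.5, 226.3, 148.0, 24.6], 0.92)] [([372.2, 223.0], 0.77)]
collar scene [([260.8, 234.4, 18.5, 23.8], 0.83)] [([259.8, 235.4], 0.65), ([248.2, 227.7], 0.3)]
collar top [([311.6, 229.4, 12.4, 19.1], 0.49)] [([305.1, 227.9], 0.59)]
collar_lug scene [([263.6, 238.6, 18.9, 19.5], 0.7), ([266.6, 250.0, 30.4, 71.6], 0.57)] [([261.6, 236.2], 0.8)]
collar_lug top [([315.4, 227.2, 13.7, 17.8], 0.53)] [([318.5, 228.5], 0.72)]
needle scene [([267.1, 249.5, 39.5, 77.6], 0.44)] [([261.2, 233.7], 0.56)]
needle top [] [([227.8, 233.4], 0.68)]
stand scene [] [([250.3, 229.5], 0.95)]
stand top [([297.3, 232.6, 144.2, 40.3], 0.94)] [([251.7, 231.7], 0.57)]
model scene [([239.2, 175.3, 41.3, 68.8], 0.56)] [([238.8, 194.6], 0.95)]
model top [] [([187.5, 232.7], 0.65)]
```

```bash
ls pics
```

```text
scene0.png
scene1.png
top0.png
top1.png
```

View pics/top1.png

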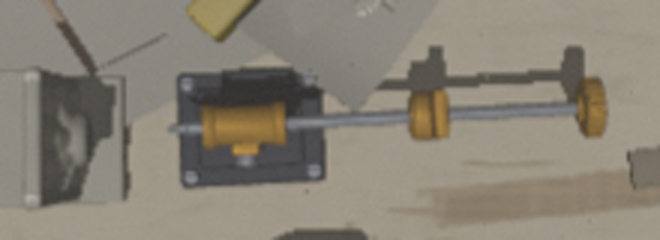

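View pics/scene1.png

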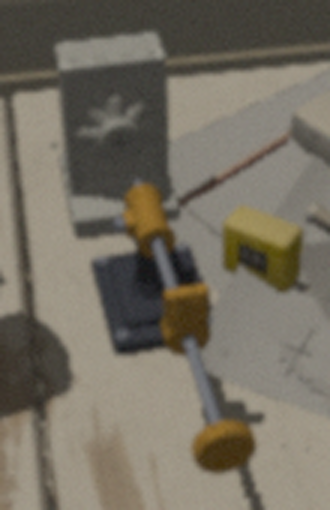

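Emit:
step_arm([
  [0.658,0.596,0.02,0,0,0.83,255],
  [0.658,0.596,0.02,0,0,0.83,255],
  [0.658,0.596,0.02,0,0,0.83,255],
  [0.658,0.596,0.02,0,0,0.83,255],
  [0.658,0.596,0.02,0,0,0.83,255],
  [0.658,0.596,0.02,0,0,0.83,255],
  [0.658,0.596,0.02,0,0,0.83,255],
  [0.658,0.596,0.02,0,0,0.83,255],
  [0.658,0.596,0.02,0,0,0.83,255],
  [0.658,0.596,0.02,0,0,0.83,255],
])

```text
time: 3.3
tool_pos: [0.5691, -0.2764, 0.2121]
tool_rot: [0.0, 0.682, 0.731, 0.001]
contact_force: [-0.0, -0.7, -0.0]
gripper_width: -0.003
```

Emit:
step_arm([
  [0,0,0,0,0,0,255],
  [0,0,0,0,0,0,255],
])

```text
time: 3.5
tool_pos: [0.5654, -0.2809, 0.2119]
tool_rot: [-0.0, 0.685, 0.729, -0.0]
contact_force: [0.0, -0.2, 0.3]
gripper_width: 0.003
```

Run:
```python
from h import *
np.set_printoptions(precision=4,suppress=True)
s=monitor.state();print(s)
f=cam('wrist','wrist2.png');print(f['hand_eye'])
from scipy.spatial.transform import Rotation as R
q=s['tool_rot'];print(R.from_quat([*q[1:],q[0]]).as_matrix())
for n in ['needle_head','collar','collar_lug']: print(n,[(b['uv'],b['p']) for b in eyes.pinpoint(n,'wrist')[:2]])
cam('scene','scene2.png');cam('top','top2.png')
```

```text
{'time': 3.5, 'joint_pos': array([-0.5787,  0.0621,  1.5867, -0.0004,  1.4931, -0.6407]), 'joint_vel': array([-0.0173, -0.0041,  0.0044,  0.0023,  0.0012,  0.0017]), 'joint_efforts': array([  0.8397, -39.8388, -37.3079,   0.0348,  -0.0021,  -0.0002]), 'tool_pos': array([ 0.5654, -0.2809,  0.2119]), 'tool_rot': array([-0.0001,  0.6848,  0.7287, -0.0002]), 'contact_force': array([ 0.0305, -0.2009,  0.314 ]), 'ft_torque': array([-0.0259,  0.014 ,  0.0033]), 'gripper_width': 0.0027787923530183697}
[[ 0.0003 -0.9469 -0.3214  0.083 ]
 [ 1.      0.0006 -0.0009 -0.0008]
 [ 0.0011 -0.3214  0.9469 -0.1713]
 [ 0.      0.      0.      1.    ]]
[[-0.062   0.9981 -0.0004]
 [ 0.9981  0.062  -0.0001]
 [-0.0001 -0.0004 -1.    ]]
needle_head [([280.2, 128.1], 0.75)]
collar []
collar_lug []
```

View pics/wrist2.png

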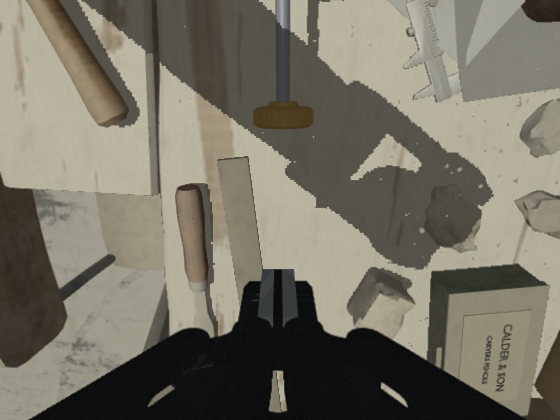

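View pics/scene2.png

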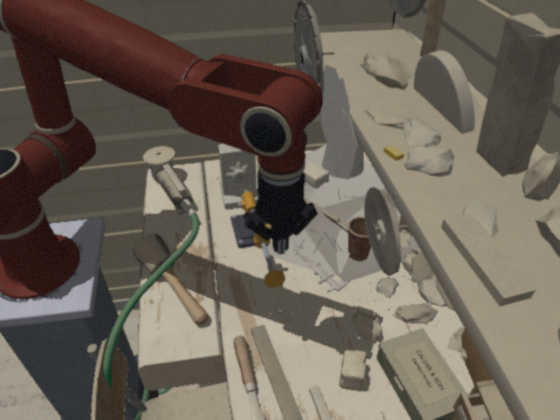

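```bash
cat >> h.py <<'E'
from scipy.spatial.transform import Rotation as Ro
def wray(f,s,uv):
    d=cv2.undistortPoints(np.array([[uv]],float),f['mtx'],np.array(f['dist']))[0,0]
    q=s['tool_rot'];R=Ro.from_quat([*q[1:],q[0]]).as_matrix();H=np.array(f['hand_eye'])
    return R@H[:3,3]+s['tool_pos'], R@H[:3,:3]@np.array([d[0],d[1],1])
def watz(f,s,uv,z):
    o,d=wray(f,s,uv); return o+d*(z-o[2])/d[2]
E
python3 - <<'E'
from h import *
np.set_printoptions(precision=4,suppress=True)
s=monitor.state();f=cam('wrist')
im=cv2.cvtColor(f['pixels'],cv2.COLOR_RGB2BGR)[0:150,200:360]
cv2.imwrite('pics/wz.png',cv2.resize(im,None,fx=4,fy=4,interpolation=cv2.INTER_CUBIC))
for uv,z in [((283,107),.117),((283,128),.095),((280.2,128.1),.095),((253,115),.095),((313,115),.095),((282.5,20),.1),((282.5,90),.1)]: print(uv,watz(f,s,uv,z))
E
```

```text
(283, 107) [ 0.5639 -0.2129  0.117 ]
(283, 128) [ 0.5653 -0.2294  0.095 ]
(280.2, 128.1) [ 0.5632 -0.2296  0.095 ]
(253, 115) [ 0.5423 -0.2213  0.095 ]
(313, 115) [ 0.587  -0.2185  0.095 ]
(282.5, 20) [ 0.56   -0.1563  0.1   ]
(282.5, 90) [ 0.5631 -0.202   0.1   ]
```

View pics/wz.png

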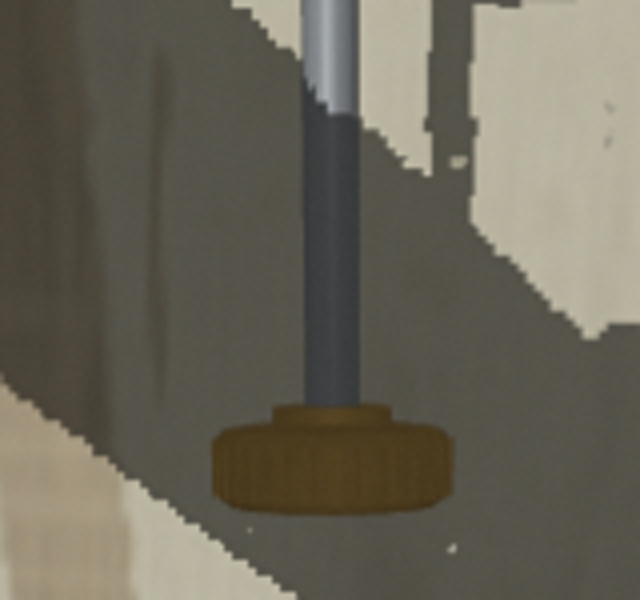

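Emit:
step_arm([
  [0,0,-0.1,0,0,0,255],
  [0,0,-0.2,0,0,0,255],
  [0,0,-0.256,0,0,0,255],
  [-0.001,0.02,-0.256,0,0,0,255],
  [-0.002,0.036,-0.256,0,0,0,255],
  [-0.003,0.05,-0.256,0,0,0,255],
  [-0.003,0.05,-0.256,0,0,0,255],
])

```text
time: 4.55
tool_pos: [0.5662, -0.2551, 0.0872]
tool_rot: [0.002, 0.684, 0.729, 0.001]
contact_force: [-0.1, 0.6, 0.0]
gripper_width: -0.001
```

Run:
```python
from h import *
np.set_printoptions(precision=4,suppress=True)
s=monitor.state();print(s['tool_pos'],s['contact_force'])
f=cam('wrist','wrist3.png')
```

```text
[ 0.5662 -0.2551  0.0872] [-0.1348  0.5869  0.0004]
```

View pics/wrist3.png

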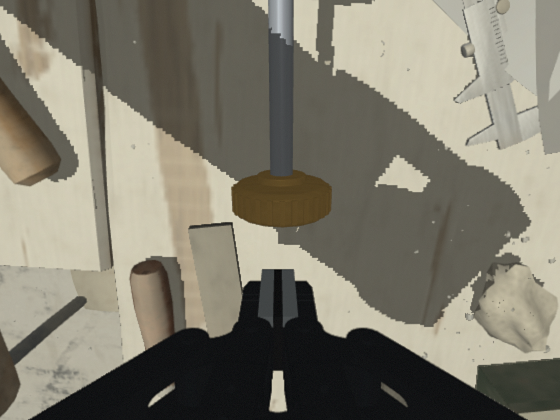

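Emit:
step_arm([
  [0,0.004,0,0,0,0,255],
  [0,0.008,0,0,0,0,255],
  [-0.001,0.012,0,0,0,0,255],
  [-0.001,0.016,0,0,0,0,255],
  [-0.001,0.018,0,0,0,0,255],
  [-0.001,0.02,0,0,0,0,255],
  [-0.001,0.022,0,0,0,0,255],
  [-0.002,0.024,0,0,0,0,255],
])

```text
time: 5.4
tool_pos: [0.5634, -0.2433, 0.084]
tool_rot: [-0.0, 0.684, 0.729, -0.0]
contact_force: [0.1, -0.1, 0.6]
gripper_width: 0.003
```

Emit:
step_arm([
  [0,0.002,0,0,0,0,255],
  [0,0.004,0,0,0,0,255],
  [0,0.006,0,0,0,0,255],
  [0,0.008,0,0,0,0,255],
  [0,0.01,0,0,0,0,255],
  [-0.001,0.012,0,0,0,0,255],
])

```text
time: 6.0
tool_pos: [0.5633, -0.2386, 0.0842]
tool_rot: [0.001, 0.684, 0.729, -0.001]
contact_force: [1.8, -6.9, -3.5]
gripper_width: 0.001
```

Emit:
step_arm([
  [0,0.002,0,0,0,0,255],
  [0,0.004,0,0,0,0,255],
  [0,0.006,0,0,0,0,255],
  [0,0.008,0,0,0,0,255],
  [0,0.01,0,0,0,0,255],
  [-0.001,0.012,0,0,0,0,255],
])

```text
time: 6.6
tool_pos: [0.5629, -0.2338, 0.0843]
tool_rot: [0.002, 0.685, 0.729, -0.001]
contact_force: [1.1, -7.5, -2.2]
gripper_width: 0.002
```

Emit:
step_arm([
  [0,0.002,0,0,0,0,255],
  [0,0.004,0,0,0,0,255],
  [0,0.006,0,0,0,0,255],
  [0,0.008,0,0,0,0,255],
  [0,0.01,0,0,0,0,255],
  [-0.001,0.012,0,0,0,0,255],
])

```text
time: 7.2
tool_pos: [0.5625, -0.2278, 0.0844]
tool_rot: [0.002, 0.685, 0.729, -0.001]
contact_force: [2.7, -8.5, -2.5]
gripper_width: 0.001
```

Run:
```python
from h import *
np.set_printoptions(precision=4,suppress=True)
s=monitor.state();print(s['tool_pos'],s['contact_force'])
F=cam('top')
im=cv2.cvtColor(F['pixels'],cv2.COLOR_RGB2BGR)[190:270,170:390]
cv2.imwrite('pics/top4.png',cv2.resize(im,None,fx=3,fy=3,interpolation=cv2.INTER_CUBIC))
cam('wrist','wrist4.png')
```

```text
[ 0.5625 -0.2278  0.0844] [ 2.6977 -8.4876 -2.5141]
```

View pics/top4.png

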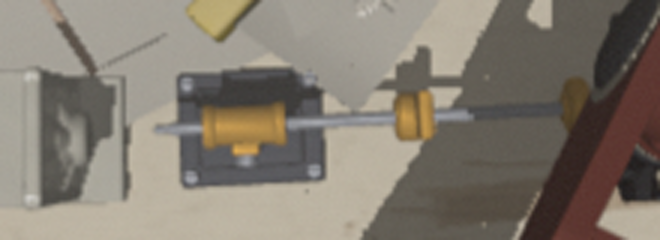

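View pics/wrist4.png

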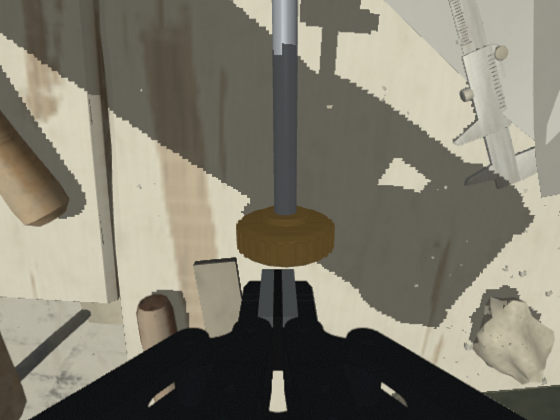

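Emit:
step_arm([
  [0,0.002,0,0,0,0,255],
  [0,0.004,0,0,0,0,255],
  [0,0.006,0,0,0,0,255],
  [-0.001,0.008,0,0,0,0,255],
  [-0.001,0.01,0,0,0,0,255],
  [-0.001,0.012,0,0,0,0,255],
  [-0.001,0.014,0,0,0,0,255],
  [-0.001,0.016,0,0,0,0,255],
])

```text
time: 8.1
tool_pos: [0.562, -0.2198, 0.0844]
tool_rot: [0.002, 0.685, 0.729, -0.001]
contact_force: [1.8, -7.6, -2.5]
gripper_width: -0.001
```

Emit:
step_arm([
  [0,0.002,0,0,0,0,255],
  [0,0.004,0,0,0,0,255],
  [0,0.006,0,0,0,0,255],
  [-0.001,0.008,0,0,0,0,255],
  [-0.001,0.01,0,0,0,0,255],
  [-0.001,0.012,0,0,0,0,255],
  [-0.001,0.014,0,0,0,0,255],
  [-0.001,0.016,0,0,0,0,255],
])

```text
time: 8.9
tool_pos: [0.5614, -0.2118, 0.0844]
tool_rot: [0.002, 0.685, 0.729, -0.001]
contact_force: [1.7, -7.8, -3.5]
gripper_width: 0.0
```

Run:
```python
from h import *
np.set_printoptions(precision=4,suppress=True)
s=monitor.state();print(s['tool_pos'],s['contact_force'])
F=cam('top')
im=cv2.cvtColor(F['pixels'],cv2.COLOR_RGB2BGR)[190:270,170:270]
cv2.imwrite('pics/top5.png',cv2.resize(im,None,fx=6,fy=6,interpolation=cv2.INTER_CUBIC))
F=cam('scene')
im=cv2.cvtColor(F['pixels'],cv2.COLOR_RGB2BGR)[130:250,200:300]
cv2.imwrite('pics/scene5.png',cv2.resize(im,None,fx=5,fy=5,interpolation=cv2.INTER_CUBIC))
```

```text
[ 0.5614 -0.2118  0.0844] [ 1.7421 -7.7846 -3.5285]
```

View pics/top5.png

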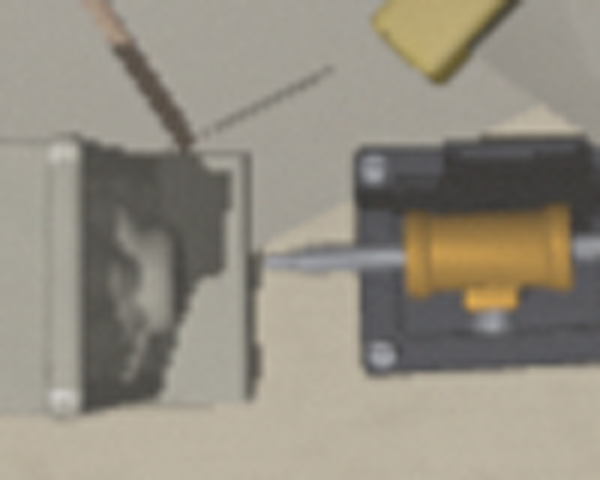

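View pics/scene5.png

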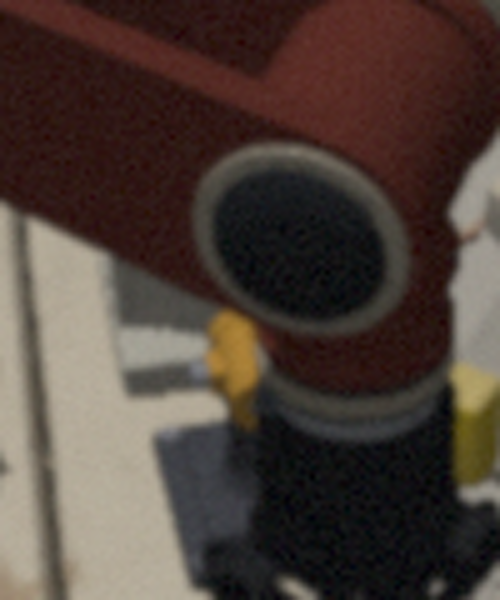

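Run:
```python
from h import *
np.set_printoptions(precision=4,suppress=True)
F=cam('top')
print(atz(F,(213.7,233.5),.095),atz(F,(199.3,233),.115),atz(F,(199.3,233),.105))
s=monitor.state();print(s['tool_pos'],s['contact_force'])
```

```text
[0.5402 0.1132 0.095 ] [0.5405 0.1413 0.115 ] [0.5406 0.1431 0.105 ]
[ 0.5614 -0.2116  0.0844] [ 1.2832 -7.4546 -2.6842]
```

Emit:
step_arm([
  [0,0.002,0,0,0,0,255],
  [0,0.004,0,0,0,0,255],
  [0,0.006,0,0,0,0,255],
  [-0.001,0.008,0,0,0,0,255],
  [-0.001,0.01,0,0,0,0,255],
  [-0.001,0.012,0,0,0,0,255],
  [-0.001,0.014,0,0,0,0,255],
  [-0.001,0.016,0,0,0,0,255],
])

```text
time: 9.85
tool_pos: [0.5609, -0.2038, 0.0844]
tool_rot: [0.002, 0.685, 0.729, -0.001]
contact_force: [1.7, -8.0, -2.7]
gripper_width: 0.0
```

Emit:
step_arm([
  [0,0.002,0,0,0,0,255],
  [0,0.004,0,0,0,0,255],
  [0,0.006,0,0,0,0,255],
  [-0.001,0.008,0,0,0,0,255],
  [-0.001,0.01,0,0,0,0,255],
  [-0.001,0.012,0,0,0,0,255],
  [-0.001,0.014,0,0,0,0,255],
  [-0.001,0.016,0,0,0,0,255],
])

```text
time: 10.65
tool_pos: [0.5603, -0.1958, 0.0844]
tool_rot: [0.002, 0.685, 0.729, -0.001]
contact_force: [2.0, -7.4, -3.0]
gripper_width: -0.003
```

Run:
```python
from h import *
np.set_printoptions(precision=4,suppress=True)
s=monitor.state();print(s['tool_pos'],s['contact_force'])
F=cam('top')
im=cv2.cvtColor(F['pixels'],cv2.COLOR_RGB2BGR)[190:270,170:270]
cv2.imwrite('pics/top6.png',cv2.resize(im,None,fx=6,fy=6,interpolation=cv2.INTER_CUBIC))
s=monitor.state();print(s['tool_pos'],s['contact_force'])
```

```text
[ 0.5603 -0.1958  0.0844] [ 2.0158 -7.4441 -3.0491]
[ 0.5603 -0.1956  0.0843] [ 0.901  -7.7101 -1.7031]
```

View pics/top6.png

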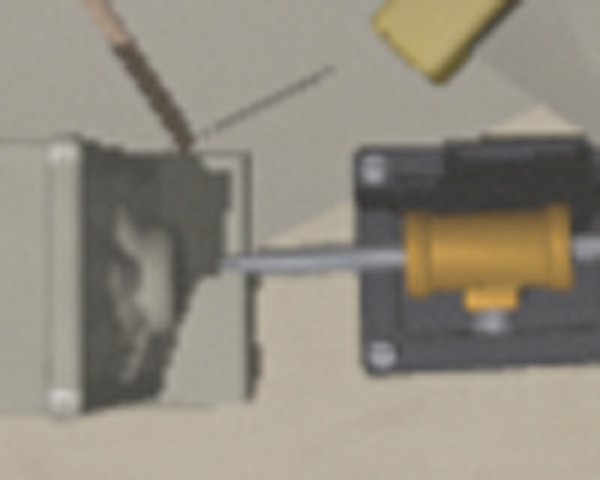

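Emit:
step_arm([
  [0,0.001,0,0,0,0,255],
  [0,0.002,0,0,0,0,255],
  [0,0.003,0,0,0,0,255],
  [0,0.004,0,0,0,0,255],
  [0,0.005,0,0,0,0,255],
  [0,0.006,0,0,0,0,255],
  [0,0.007,0,0,0,0,255],
  [-0.001,0.008,0,0,0,0,255],
])

```text
time: 11.5
tool_pos: [0.5599, -0.1918, 0.0844]
tool_rot: [0.002, 0.685, 0.729, -0.001]
contact_force: [2.0, -7.8, -3.8]
gripper_width: -0.002
```

Emit:
step_arm([
  [0,0.0006,0,0,0,0,255],
  [0,0.0012,0,0,0,0,255],
  [0,0.0018,0,0,0,0,255],
  [0,0.0024,0,0,0,0,255],
  [0,0.003,0,0,0,0,255],
])

```text
time: 12.0
tool_pos: [0.5599, -0.1903, 0.0844]
tool_rot: [0.002, 0.685, 0.729, -0.001]
contact_force: [0.6, -7.5, -1.9]
gripper_width: 0.001
```

Emit:
step_arm([
  [0,0.0006,0,0,0,0,255],
  [0,0.0012,0,0,0,0,255],
  [0,0.0018,0,0,0,0,255],
  [0,0.0024,0,0,0,0,255],
])

```text
time: 12.4
tool_pos: [0.5598, -0.1891, 0.0844]
tool_rot: [0.002, 0.685, 0.729, -0.001]
contact_force: [2.3, -7.8, -2.2]
gripper_width: -0.001
```

Emit:
step_arm([
  [0,0.0005,0,0,0,0,255],
  [0,0.001,0,0,0,0,255],
  [0,0.0014,0,0,0,0,255],
])

```text
time: 12.7
tool_pos: [0.5598, -0.1884, 0.0843]
tool_rot: [0.002, 0.685, 0.729, -0.001]
contact_force: [1.8, -8.9, -2.3]
gripper_width: -0.004
```

Run:
```python
from h import *
np.set_printoptions(precision=4,suppress=True)
F=cam('top')
im=cv2.cvtColor(F['pixels'],cv2.COLOR_RGB2BGR)[190:270,170:270]
cv2.imwrite('pics/top7.png',cv2.resize(im,None,fx=6,fy=6,interpolation=cv2.INTER_CUBIC))
s=monitor.state();print(s['tool_pos'],s['contact_force'])
```

```text
[ 0.5598 -0.1884  0.0843] [ 1.5409 -8.2959 -2.4858]
```

View pics/top7.png

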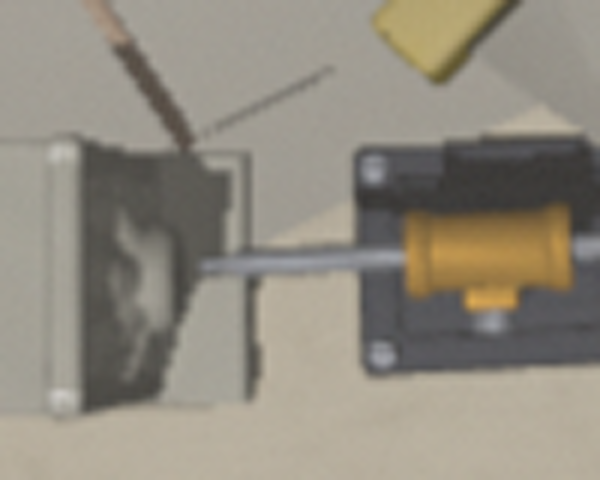

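Emit:
step_arm([
  [0,0.0005,0,0,0,0,255],
  [0,0.001,0,0,0,0,255],
  [0,0.001,0,0,0,0,255],
])

```text
time: 13.05
tool_pos: [0.5597, -0.1878, 0.0843]
tool_rot: [0.002, 0.685, 0.729, -0.001]
contact_force: [0.7, -8.2, -2.5]
gripper_width: 0.004
```

Emit:
step_arm([
  [0,0.0005,0,0,0,0,255],
  [0,0.001,0,0,0,0,255],
  [0,0.0014,0,0,0,0,255],
])

```text
time: 13.35
tool_pos: [0.5597, -0.1872, 0.0843]
tool_rot: [0.002, 0.685, 0.729, -0.001]
contact_force: [1.4, -7.6, -2.5]
gripper_width: 0.0
```

Emit:
step_arm([
  [0,0.0005,0,0,0,0,255],
  [0,0.001,0,0,0,0,255],
  [0,0.0014,0,0,0,0,255],
])

```text
time: 13.65
tool_pos: [0.5597, -0.1865, 0.0843]
tool_rot: [0.002, 0.685, 0.729, -0.001]
contact_force: [0.6, -7.7, -2.4]
gripper_width: 0.002
```

Emit:
step_arm([
  [0,0.0005,0,0,0,0,255],
  [0,0.001,0,0,0,0,255],
  [0,0.0014,0,0,0,0,255],
])

```text
time: 13.95
tool_pos: [0.5597, -0.1858, 0.0843]
tool_rot: [0.002, 0.685, 0.729, -0.001]
contact_force: [0.7, -9.0, -2.6]
gripper_width: 0.004
```

Emit:
step_arm([
  [0,0.0004,0,0,0,0,255],
  [0,0.0008,0,0,0,0,255],
])

```text
time: 14.15
tool_pos: [0.5596, -0.1854, 0.0843]
tool_rot: [0.002, 0.685, 0.729, -0.001]
contact_force: [0.8, -8.4, -2.2]
gripper_width: -0.001
```

Emit:
step_arm([
  [0,0.0005,0,0,0,0,255],
  [0,0.001,0,0,0,0,255],
  [0,0.0014,0,0,0,0,255],
])

```text
time: 14.45
tool_pos: [0.5596, -0.1847, 0.0843]
tool_rot: [0.002, 0.685, 0.729, -0.001]
contact_force: [1.0, -9.1, -2.5]
gripper_width: -0.005
```

Emit:
step_arm([
  [0,0.0005,0,0,0,0,255],
  [0,0.001,0,0,0,0,255],
  [0,0.0014,0,0,0,0,255],
])

```text
time: 14.75
tool_pos: [0.5596, -0.184, 0.0843]
tool_rot: [0.002, 0.685, 0.729, -0.001]
contact_force: [-0.3, -7.8, -2.1]
gripper_width: 0.003
```

Emit:
step_arm([
  [0,0.0005,0,0,0,0,255],
  [0,0.001,0,0,0,0,255],
  [0,0.0014,0,0,0,0,255],
])

```text
time: 15.05
tool_pos: [0.5595, -0.1833, 0.0843]
tool_rot: [0.002, 0.685, 0.729, -0.002]
contact_force: [-0.5, -9.1, -1.0]
gripper_width: -0.0
```

Run:
```python
from h import *
np.set_printoptions(precision=4,suppress=True)
F=cam('top')
im=cv2.cvtColor(F['pixels'],cv2.COLOR_RGB2BGR)[190:270,170:270]
cv2.imwrite('pics/top8.png',cv2.resize(im,None,fx=6,fy=6,interpolation=cv2.INTER_CUBIC))
s=monitor.state();print(s['tool_pos'],s['contact_force'])
```

```text
[ 0.5595 -0.1832  0.0843] [-0.392  -7.5999 -2.0143]
```

View pics/top8.png

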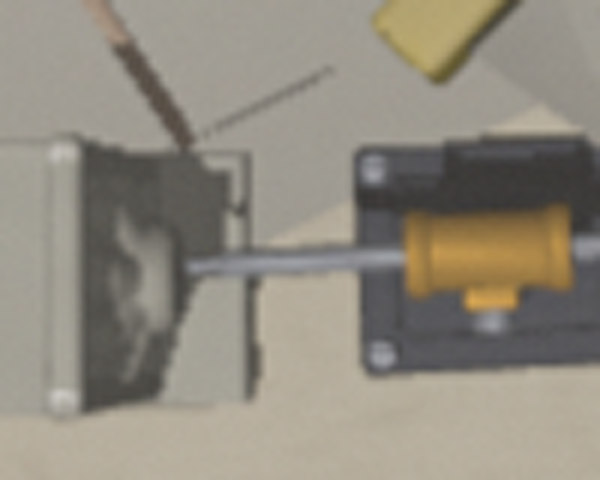

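Emit:
step_arm([
  [0,0.0004,0,0,0,0,255],
  [0,0.0008,0,0,0,0,255],
  [0,0.0012,0,0,0,0,255],
])

```text
time: 15.4
tool_pos: [0.5595, -0.1827, 0.0843]
tool_rot: [0.002, 0.685, 0.729, -0.002]
contact_force: [-0.5, -8.9, -2.1]
gripper_width: 0.004
```

Emit:
step_arm([
  [0,0.0004,0,0,0,0,255],
  [0,0.0008,0,0,0,0,255],
  [0,0.0012,0,0,0,0,255],
])

```text
time: 15.7
tool_pos: [0.5594, -0.1821, 0.0842]
tool_rot: [0.002, 0.685, 0.729, -0.002]
contact_force: [0.0, -7.3, -2.3]
gripper_width: 0.001
```

Emit:
step_arm([
  [0,0.0004,0,0,0,0,255],
  [0,0.0008,0,0,0,0,255],
  [0,0.0012,0,0,0,0,255],
])

```text
time: 16.0
tool_pos: [0.5594, -0.1815, 0.0842]
tool_rot: [0.002, 0.685, 0.729, -0.002]
contact_force: [-0.4, -8.2, -1.9]
gripper_width: -0.0
```

Emit:
step_arm([
  [0,0.0004,0,0,0,0,255],
  [0,0.0008,0,0,0,0,255],
  [0,0.0012,0,0,0,0,255],
])

```text
time: 16.3
tool_pos: [0.5594, -0.181, 0.0843]
tool_rot: [0.002, 0.685, 0.729, -0.002]
contact_force: [-0.2, -8.0, -1.7]
gripper_width: 0.0
```

Emit:
step_arm([
  [0,0.0004,0,0,0,0,255],
  [0,0.0008,0,0,0,0,255],
  [0,0.0012,0,0,0,0,255],
])

```text
time: 16.6
tool_pos: [0.5594, -0.1808, 0.0843]
tool_rot: [0.002, 0.685, 0.729, -0.002]
contact_force: [0.0, -10.0, -2.3]
gripper_width: 0.0
```

Run:
```python
from h import *
np.set_printoptions(precision=4,suppress=True)
for i in range(4):
    F=cam('top')
    s=monitor.state();print(s['tool_pos'],s['contact_force'])
im=cv2.cvtColor(F['pixels'],cv2.COLOR_RGB2BGR)[190:270,170:270]
cv2.imwrite('pics/top9.png',cv2.resize(im,None,fx=6,fy=6,interpolation=cv2.INTER_CUBIC))
```

```text
[ 0.5594 -0.1808  0.0843] [-0.9635 -8.7381 -1.9509]
[ 0.5594 -0.1808  0.0843] [-0.7732 -9.9284 -1.8146]
[ 0.5594 -0.1808  0.0843] [ 0.6256 -9.0045 -2.6289]
[ 0.5594 -0.1808  0.0843] [  0.3587 -10.2497  -1.8217]
```

View pics/top9.png

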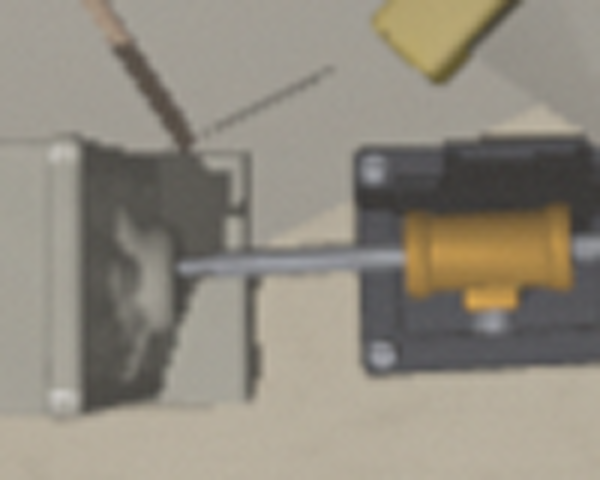

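Emit:
step_arm([
  [0,0.0004,0,0,0,0,255],
  [0,0.0004,0,0,0,0,255],
])

```text
time: 17.0
tool_pos: [0.5594, -0.1808, 0.0843]
tool_rot: [0.002, 0.685, 0.729, -0.002]
contact_force: [0.3, -9.5, -1.4]
gripper_width: -0.001
```

Run:
```python
from h import *
np.set_printoptions(precision=4,suppress=True)
for i in range(3):
    F=cam('top')
    s=monitor.state();print(s['tool_pos'],s['contact_force'])
```

```text
[ 0.5594 -0.1808  0.0843] [  0.3466 -10.2254  -1.7704]
[ 0.5594 -0.1808  0.0843] [ -0.2907 -10.0849  -2.1108]
[ 0.5594 -0.1808  0.0843] [ -0.356  -10.1179  -1.1634]
```

Emit:
step_arm([
  [0,0.0004,0,0,0,0,255],
  [0,0.0008,0,0,0,0,255],
  [0,0.0008,0,0,0,0,255],
])

```text
time: 17.45
tool_pos: [0.5594, -0.1806, 0.0844]
tool_rot: [0.002, 0.685, 0.729, -0.002]
contact_force: [0.1, -11.3, -2.0]
gripper_width: -0.001
```

Run:
```python
from h import *
np.set_printoptions(precision=4,suppress=True)
for i in range(3):
    F=cam('wrist','wrist9.png')
    s=monitor.state();print(s['tool_pos'],s['contact_force'])
```

```text
[ 0.5594 -0.1806  0.0844] [ -0.0779 -11.3328  -2.7546]
[ 0.5594 -0.1806  0.0844] [ -0.1141 -10.9028  -1.9336]
[ 0.5594 -0.1806  0.0844] [ -0.0824 -11.413   -2.1599]
```

Emit:
step_arm([
  [0,-0.006,0,0,0,0,255],
  [0,-0.03,0,0,0,0,255],
  [0,-0.03,0.08,0,0,0,255],
  [0,-0.03,0.15,0,0,0,255],
  [0,0.0,0.16,0,0,0,255],
  [-0.003,0.06,0.16,0,0,0,255],
  [-0.005,0.12,0.16,0,0,0,255],
  [-0.008,0.17,0.16,0,0,0,255],
  [-0.008,0.188,0.16,0,0,0,255],
  [-0.008,0.188,0.16,0,0,0,255],
])

```text
time: 18.6
tool_pos: [0.5552, -0.0823, 0.1636]
tool_rot: [-0.0, 0.684, 0.73, -0.0]
contact_force: [0.0, -1.4, -0.9]
gripper_width: -0.003
```

Run:
```python
from h import *
np.set_printoptions(precision=4,suppress=True)
s=monitor.state();print(s['tool_pos'],s['contact_force'])
f=cam('wrist','wrist10.png')
for n in ['collar','collar_lug']:
    for b in eyes.pinpoint(n,'wrist')[:2]: print(n,b['uv'],b['p'],watz(f,s,b['uv'],.095 if n=='collar' else .126))
F=cam('top','top10.png')
for n in ['collar','collar_lug']:
    for b in eyes.pinpoint(n,'top')[:2]: print(n,b['uv'],b['p'],atz(F,b['uv'],.095 if n=='collar' else .126))
im=cv2.cvtColor(F['pixels'],cv2.COLOR_RGB2BGR)[190:270,170:370]
cv2.imwrite('pics/top10.png',cv2.resize(im,None,fx=4,fy=4,interpolation=cv2.INTER_CUBIC))
```

```text
[ 0.5552 -0.0823  0.1636] [ 0.0103 -1.3752 -0.8942]
collar [277.5, 135.0] 0.56 [ 0.5508 -0.0299  0.095 ]
collar_lug [280.2, 183.3] 0.76 [ 0.5539 -0.0532  0.126 ]
```

View pics/wrist10.png

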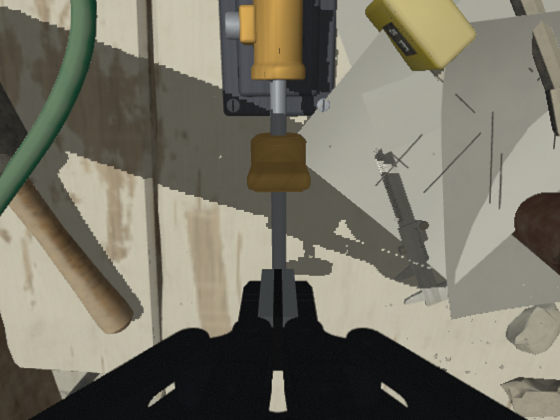

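View pics/top10.png

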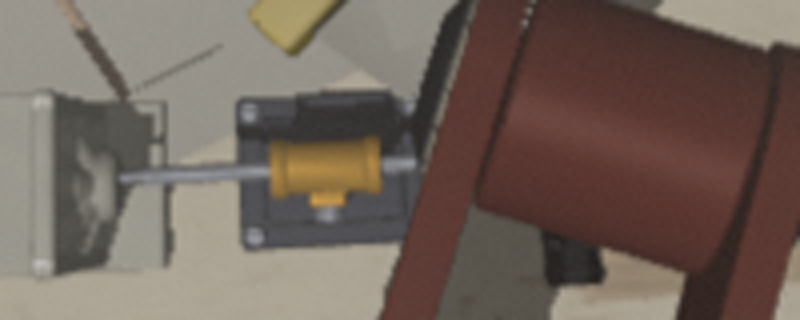

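Emit:
step_arm([
  [0,0,-0.06,0,0,0,255],
  [0,0,-0.1,0,0,0,255],
  [0,0,-0.1,0,0,0,255],
  [0,0.006,-0.1,0,0,0,255],
  [-0.001,0.012,-0.1,0,0,0,255],
  [-0.001,0.018,-0.1,0,0,0,255],
  [-0.001,0.022,-0.1,0,0,0,255],
  [-0.002,0.026,-0.1,0,0,0,255],
  [-0.002,0.03,-0.1,0,0,0,255],
])

```text
time: 19.8
tool_pos: [0.5545, -0.068, 0.1143]
tool_rot: [0.0, 0.684, 0.729, 0.0]
contact_force: [0.6, 0.2, 0.2]
gripper_width: 0.0
```

Emit:
step_arm([
  [0,0.002,0,0,0,0,255],
  [0,0.004,0,0,0,0,255],
  [0,0.006,0,0,0,0,255],
  [0,0.008,0,0,0,0,255],
  [-0.001,0.01,0,0,0,0,255],
])

```text
time: 20.3
tool_pos: [0.5539, -0.0632, 0.114]
tool_rot: [-0.0, 0.685, 0.729, -0.0]
contact_force: [-0.2, 0.8, -0.7]
gripper_width: 0.001
```

Emit:
step_arm([
  [0,0.002,0,0,0,0,255],
  [0,0.004,0,0,0,0,255],
  [0,0.006,0,0,0,0,255],
  [0,0.008,0,0,0,0,255],
  [-0.001,0.01,0,0,0,0,255],
])

```text
time: 20.8
tool_pos: [0.5535, -0.0582, 0.114]
tool_rot: [0.0, 0.684, 0.729, 0.0]
contact_force: [0.5, 0.8, -0.2]
gripper_width: -0.003
```

Emit:
step_arm([
  [0,0.002,0,0,0,0,255],
  [0,0.004,0,0,0,0,255],
  [0,0.006,0,0,0,0,255],
  [0,0.008,0,0,0,0,255],
  [-0.001,0.01,0,0,0,0,255],
])

```text
time: 21.3
tool_pos: [0.5529, -0.0532, 0.114]
tool_rot: [0.0, 0.684, 0.729, 0.0]
contact_force: [-0.2, 0.1, -0.1]
gripper_width: 0.002
```

Run:
```python
from h import *
np.set_printoptions(precision=4,suppress=True)
s=monitor.state();print(s['tool_pos'],s['contact_force'])
f=cam('wrist','wrist11.png')
for p,z in [((278,75),.111),((278,135),.113)]: print(watz(f,s,p,z))
```

```text
[ 0.5529 -0.0532  0.114 ] [-0.1831  0.076  -0.135 ]
[0.5467 0.0335 0.111 ]
[0.5484 0.0078 0.113 ]
```

View pics/wrist11.png

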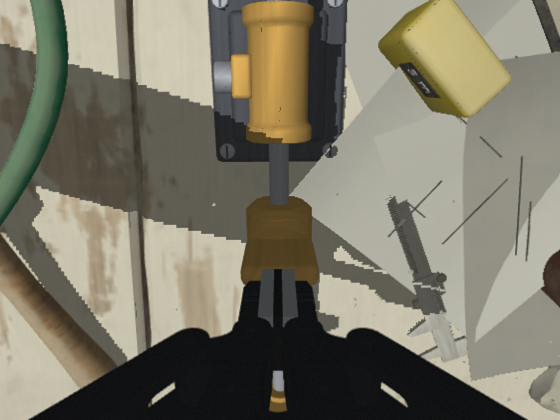

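Emit:
step_arm([
  [0,0.002,0,0,0,0,255],
  [0,0.004,0,0,0,0,255],
  [0,0.006,0,0,0,0,255],
  [0,0.008,0,0,0,0,255],
  [-0.001,0.01,0,0,0,0,255],
])

```text
time: 21.85
tool_pos: [0.5524, -0.0482, 0.114]
tool_rot: [0.0, 0.684, 0.729, -0.0]
contact_force: [-0.3, 0.9, 0.2]
gripper_width: 0.001
```

Run:
```python
from h import *
np.set_printoptions(precision=4,suppress=True)
s=monitor.state();print(s['tool_pos'],s['contact_force'])
f=cam('wrist','wrist12.png')
```

```text
[ 0.5524 -0.0482  0.114 ] [-0.3322  0.8972  0.1695]
```

View pics/wrist12.png

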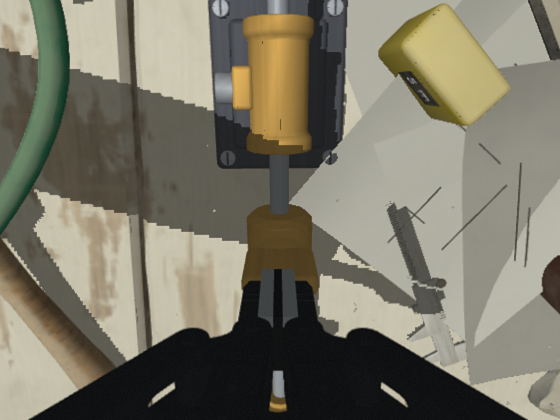

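Run:
```python
from h import *
np.set_printoptions(precision=4,suppress=True)
s=monitor.state();f=cam('wrist')
for p,z in [((245,289),.143),((318,289),.143),((248,247),.143),((280,206),.113),((280,152),.111)]: print(p,watz(f,s,p,z))
im=cv2.cvtColor(f['pixels'],cv2.COLOR_RGB2BGR)[180:340,200:360]
cv2.imwrite('pics/wz2.png',cv2.resize(im,None,fx=3.7,fy=3.7,interpolation=cv2.INTER_CUBIC))
H=np.array(f['hand_eye']);Hi=np.linalg.inv(H)
for P in [(.011,0,0),(.011,0.01,0),(.011,0,-.03),(0.011,0.0145,-.03)]:
    c=Hi@np.array([*P,1]); print(P,cv2.projectPoints(c[:3].reshape(1,3),np.zeros(3),np.zeros(3),f['mtx'],np.array(f['dist']))[0].ravel())
```

```text
(245, 289) [ 0.5375 -0.0495  0.143 ]
(318, 289) [ 0.5689 -0.0475  0.143 ]
(248, 247) [ 0.5381 -0.0297  0.143 ]
(280, 206) [ 0.5509 -0.0208  0.113 ]
(280, 152) [0.5492 0.0049 0.111 ]
(0.011, 0, 0) [279.4201 238.0775]
(0.011, 0.01, 0) [299.7055 238.089 ]
(0.011, 0, -0.03) [279.6983 265.9654]
(0.011, 0.0145, -0.03) [314.4145 265.9766]
```

View pics/wz2.png

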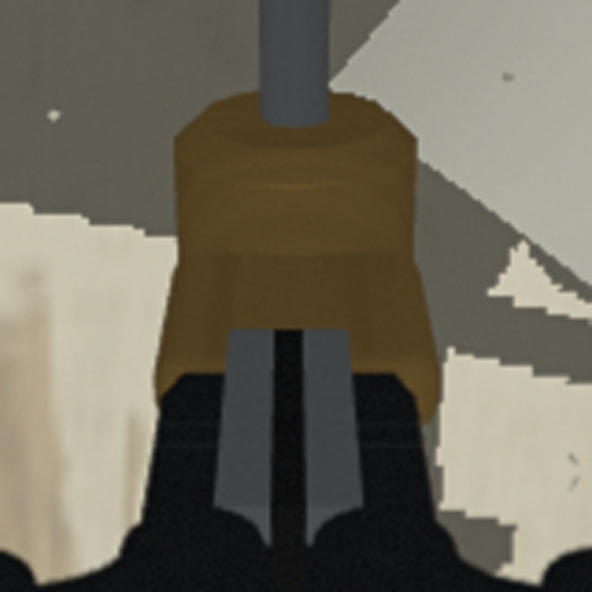

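Run:
```python
from h import *
np.set_printoptions(precision=4,suppress=True)
s=monitor.state();f=cam('scene');im=cv2.cvtColor(f['pixels'],cv2.COLOR_RGB2BGR)
q=s['tool_rot'];R=Ro.from_quat([*q[1:],q[0]]).as_matrix()
pts=np.array([s['tool_pos']+R@np.array(p) for p in [(0,0,0),(0,0,-.03),(0,0,-.073)]])
uv=cv2.projectPoints(pts,np.array(f['rvec'],float),np.array(f['tvec'],float),f['mtx'],np.array(f['dist']))[0].reshape(-1,2);print(uv)
big=cv2.resize(im[180:300,200:320],None,fx=5,fy=5,interpolation=cv2.INTER_CUBIC)
for u,v in uv: cv2.circle(big,(int((u-200)*5),int((v-180)*5)),3,(0,255,0),-1)
cv2.imwrite('pics/s13.png',big)
```

```text
[[256.1001 219.1201]
 [255.7809 209.5172]
 [255.3068 195.1221]]
```

View pics/s13.png

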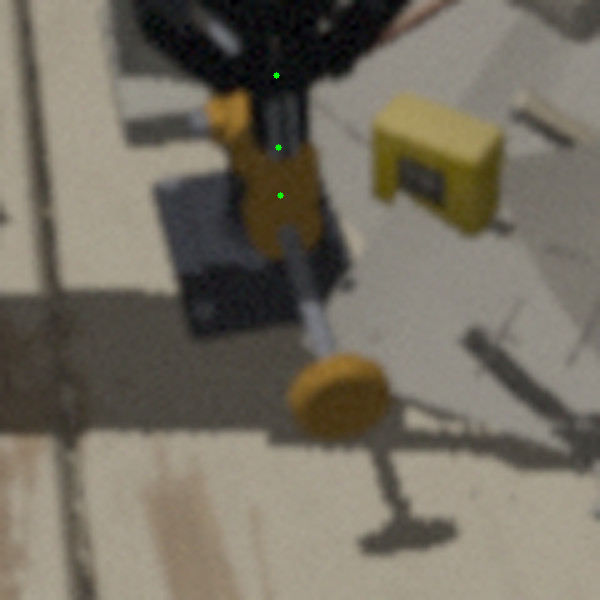

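Emit:
step_arm([
  [0.001,-0.03,0,0,0,0,255],
  [0.003,-0.06,0,0,0,0,255],
  [0.004,-0.08,0,0,0,0,255],
  [0.004,-0.08,0,0,0,0,255],
  [0.004,-0.08,-0.02,0,0,0,255],
  [0.004,-0.08,-0.04,0,0,0,255],
  [0.004,-0.08,-0.05,0,0,0,255],
  [0.004,-0.08,-0.05,0,0,0,255],
])

```text
time: 22.8
tool_pos: [0.5532, -0.0875, 0.087]
tool_rot: [-0.002, 0.684, 0.729, -0.001]
contact_force: [0.3, 0.4, 0.2]
gripper_width: 0.0
```

Run:
```python
from h import *
np.set_printoptions(precision=4,suppress=True)
s=monitor.state();print(s['tool_pos'],s['contact_force'])
f=cam('wrist','wrist14.png')
f=cam('scene');im=cv2.cvtColor(f['pixels'],cv2.COLOR_RGB2BGR)
cv2.imwrite('pics/s14.png',cv2.resize(im[180:300,200:320],None,fx=5,fy=5,interpolation=cv2.INTER_CUBIC))
```

```text
[ 0.5532 -0.0875  0.087 ] [0.3313 0.3663 0.2067]
```

View pics/s14.png

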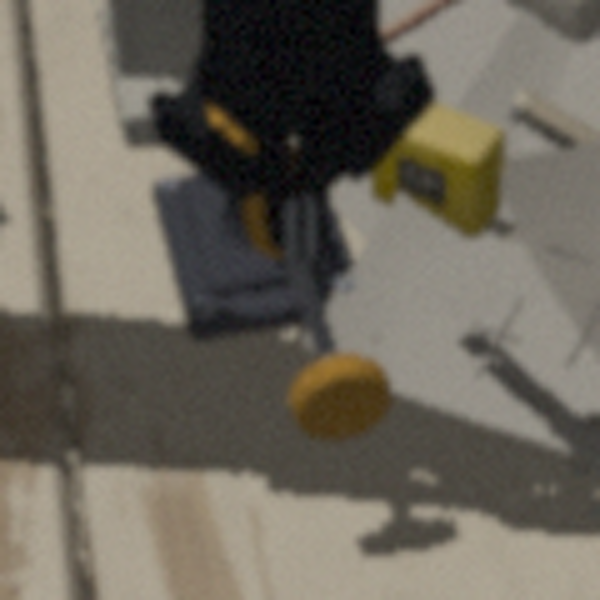

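View pics/wrist14.png

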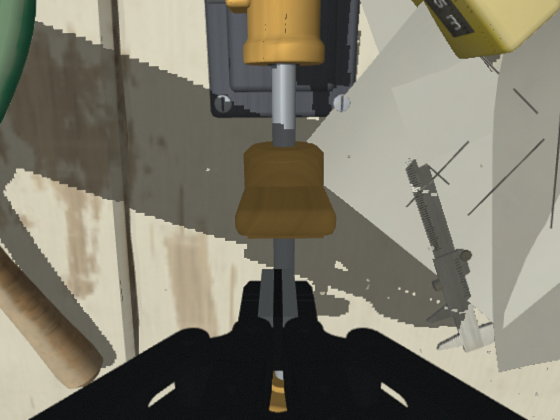

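Emit:
step_arm([
  [0.003,0.004,0,0,0,0,255],
  [0.003,0.008,0,0,0,0,255],
  [0.003,0.012,0,0,0,0,255],
  [0.003,0.016,0,0,0,0,255],
  [0.003,0.02,0,0,0,0,255],
  [0.003,0.023,0,0,0,0,255],
  [0.003,0.026,0,0,0,0,255],
])

```text
time: 23.6
tool_pos: [0.5559, -0.0751, 0.089]
tool_rot: [0.0, 0.684, 0.729, -0.0]
contact_force: [0.5, 0.6, 0.1]
gripper_width: -0.004
```

Emit:
step_arm([
  [0,0.002,0,0,0,0,255],
  [0,0.004,0,0,0,0,255],
  [0,0.006,0,0,0,0,255],
  [0,0.008,0,0,0,0,255],
  [-0.001,0.01,0,0,0,0,255],
])

```text
time: 24.1
tool_pos: [0.5554, -0.0702, 0.089]
tool_rot: [0.0, 0.684, 0.729, -0.0]
contact_force: [-0.4, 1.4, 0.3]
gripper_width: -0.001
```

Emit:
step_arm([
  [0,0.002,0,0,0,0,255],
  [0,0.004,0,0,0,0,255],
  [0,0.006,0,0,0,0,255],
  [0,0.008,0,0,0,0,255],
  [-0.001,0.01,0,0,0,0,255],
])

```text
time: 24.6
tool_pos: [0.5549, -0.0652, 0.089]
tool_rot: [-0.0, 0.684, 0.729, 0.0]
contact_force: [0.2, -0.8, 0.4]
gripper_width: -0.001
```

Emit:
step_arm([
  [0,0.002,0,0,0,0,255],
  [0,0.004,0,0,0,0,255],
  [0,0.006,0,0,0,0,255],
  [0,0.008,0,0,0,0,255],
  [-0.001,0.01,0,0,0,0,255],
])

```text
time: 25.1
tool_pos: [0.5546, -0.0605, 0.0891]
tool_rot: [0.0, 0.685, 0.729, -0.0]
contact_force: [0.7, -3.0, -0.6]
gripper_width: -0.0
```

Run:
```python
from h import *
np.set_printoptions(precision=4,suppress=True)
s=monitor.state();print(s['tool_pos'],s['contact_force'])
f=cam('wrist','wrist15.png')
```

```text
[ 0.5546 -0.0605  0.0891] [ 0.7355 -2.9825 -0.6044]
```

View pics/wrist15.png

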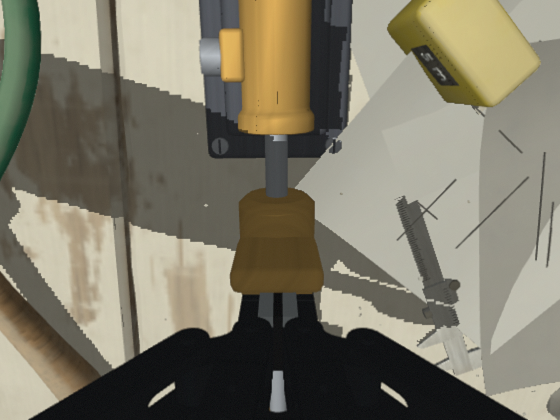

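Emit:
step_arm([
  [0,0.002,0,0,0,0,255],
  [0,0.004,0,0,0,0,255],
  [0,0.006,0,0,0,0,255],
  [-0.001,0.008,0,0,0,0,255],
  [-0.001,0.01,0,0,0,0,255],
  [-0.001,0.012,0,0,0,0,255],
  [-0.001,0.014,0,0,0,0,255],
  [-0.001,0.016,0,0,0,0,255],
])

```text
time: 25.95
tool_pos: [0.554, -0.0521, 0.089]
tool_rot: [0.0, 0.684, 0.729, 0.0]
contact_force: [0.2, -4.2, 0.5]
gripper_width: -0.007
```

Emit:
step_arm([
  [0,0.002,0,0,0,0,255],
  [0,0.004,0,0,0,0,255],
  [0,0.006,0,0,0,0,255],
  [-0.001,0.008,0,0,0,0,255],
  [-0.001,0.01,0,0,0,0,255],
  [-0.001,0.012,0,0,0,0,255],
  [-0.001,0.014,0,0,0,0,255],
  [-0.001,0.016,0,0,0,0,255],
])

```text
time: 26.75
tool_pos: [0.5534, -0.0442, 0.089]
tool_rot: [-0.0, 0.684, 0.729, -0.0]
contact_force: [-0.3, -4.1, 0.3]
gripper_width: 0.002
```

Run:
```python
from h import *
np.set_printoptions(precision=4,suppress=True)
s=monitor.state();print(s['tool_pos'],s['contact_force'])
f=cam('wrist','wrist16.png')
```

```text
[ 0.5534 -0.0442  0.089 ] [-0.2629 -4.0943  0.3013]
```

View pics/wrist16.png

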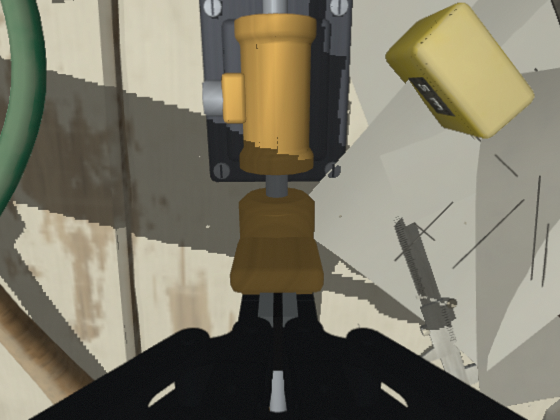

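Emit:
step_arm([
  [0,0.002,0,0,0,0,255],
  [0,0.004,0,0,0,0,255],
  [0,0.006,0,0,0,0,255],
  [-0.001,0.008,0,0,0,0,255],
  [-0.001,0.01,0,0,0,0,255],
])

```text
time: 27.3
tool_pos: [0.553, -0.0391, 0.089]
tool_rot: [0.0, 0.684, 0.729, 0.0]
contact_force: [0.4, -3.2, 0.1]
gripper_width: 0.003
```

Emit:
step_arm([
  [0,0.001,0,0,0,0,255],
  [0,0.002,0,0,0,0,255],
  [0,0.003,0,0,0,0,255],
  [0,0.004,0,0,0,0,255],
])

```text
time: 27.7
tool_pos: [0.5529, -0.0372, 0.089]
tool_rot: [-0.0, 0.684, 0.729, -0.0]
contact_force: [0.8, -3.5, 0.2]
gripper_width: 0.002
```

Emit:
step_arm([
  [0,0.001,0,0,0,0,255],
  [0,0.002,0,0,0,0,255],
  [0,0.003,0,0,0,0,255],
])

```text
time: 28.0
tool_pos: [0.5528, -0.0357, 0.089]
tool_rot: [-0.0, 0.684, 0.729, -0.0]
contact_force: [0.3, -3.1, 0.8]
gripper_width: 0.001
```

Emit:
step_arm([
  [0,0.001,0,0,0,0,255],
  [0,0.002,0,0,0,0,255],
  [0,0.003,0,0,0,0,255],
])

```text
time: 28.3
tool_pos: [0.5528, -0.0342, 0.089]
tool_rot: [-0.0, 0.684, 0.729, -0.0]
contact_force: [-2.1, -3.8, 1.4]
gripper_width: 0.001
```

Run:
```python
from h import *
np.set_printoptions(precision=4,suppress=True)
s=monitor.state();print(s['tool_pos'],s['contact_force'])
f=cam('wrist','wrist17.png')
```

```text
[ 0.5528 -0.0342  0.089 ] [-2.1463 -3.8239  1.3794]
```

View pics/wrist17.png

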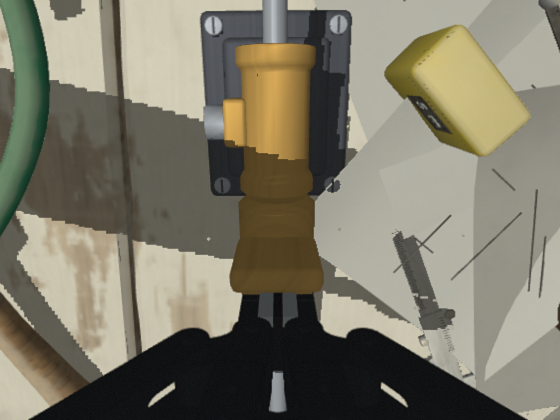

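Nearly touching; continue until the force rises.

Emit:
step_arm([
  [0,0.001,0,0,0,0,255],
  [0,0.002,0,0,0,0,255],
  [0,0.003,0,0,0,0,255],
])

```text
time: 28.65
tool_pos: [0.5527, -0.0327, 0.089]
tool_rot: [-0.0, 0.684, 0.729, -0.0]
contact_force: [-2.0, -3.8, 0.6]
gripper_width: -0.001
```

Emit:
step_arm([
  [0,0.001,0,0,0,0,255],
  [0,0.002,0,0,0,0,255],
])

```text
time: 28.85
tool_pos: [0.5528, -0.0317, 0.0889]
tool_rot: [-0.0, 0.684, 0.729, -0.0]
contact_force: [-1.6, -2.9, 1.8]
gripper_width: -0.0
```

Emit:
step_arm([
  [0,0.001,0,0,0,0,255],
  [0,0.002,0,0,0,0,255],
  [0,0.003,0,0,0,0,255],
])

```text
time: 29.15
tool_pos: [0.5528, -0.0315, 0.089]
tool_rot: [0.001, 0.684, 0.729, -0.001]
contact_force: [-2.2, -8.5, 1.2]
gripper_width: -0.001
```

Emit:
step_arm([
  [0,0.001,0,0,0,0,255],
  [0,0.002,0,0,0,0,255],
])

```text
time: 29.35
tool_pos: [0.5528, -0.0316, 0.089]
tool_rot: [0.002, 0.684, 0.729, -0.002]
contact_force: [-2.4, -10.9, 2.2]
gripper_width: -0.003
```

Run:
```python
from h import *
np.set_printoptions(precision=4,suppress=True)
s=monitor.state();print(s['tool_pos'],s['contact_force'])
f=cam('wrist')
im=cv2.cvtColor(f['pixels'],cv2.COLOR_RGB2BGR)[140:310,200:360]
cv2.imwrite('pics/wz18.png',cv2.resize(im,None,fx=3.5,fy=3.5,interpolation=cv2.INTER_CUBIC)*1)
```

```text
[ 0.5528 -0.0316  0.089 ] [ -2.4302 -10.8915   2.1794]
```

View pics/wz18.png

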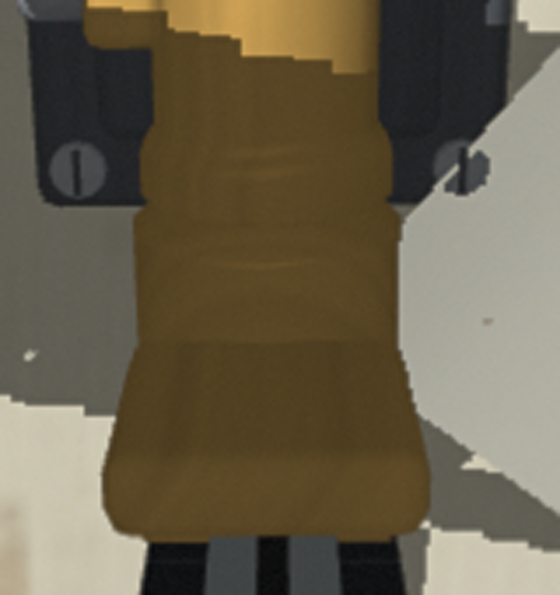

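Emit:
step_arm([
  [0,0,0,0,0,0,255],
  [0,-0.004,0,0,0,0,255],
  [0,-0.02,0,0,0,0,255],
  [0,-0.045,0,0,0,0,255],
  [0,-0.05,0.08,0,0,0,255],
  [0,-0.05,0.17,0,0,0,255],
  [0,-0.05,0.25,0,0,0,255],
  [0,-0.1,0.3,0,0,0,255],
  [0,-0.2,0.3,0,0,0,255],
  [0,-0.3,0.3,0,0,0,255],
])

```text
time: 30.4
tool_pos: [0.5539, -0.1806, 0.2411]
tool_rot: [0.002, 0.684, 0.73, 0.001]
contact_force: [0.7, -0.5, 0.0]
gripper_width: -0.004
```

Emit:
step_arm([
  [0,-0.1,0,0,0,0,255],
  [-0.1,-0.2,0,0,0,0,255],
  [-0.2,-0.3,0,0,0,0,255],
  [-0.3,-0.35,0,0,0,0,255],
  [-0.3,-0.35,0,0,0,0,255],
])

```text
time: 30.9
tool_pos: [0.4011, -0.3557, 0.2387]
tool_rot: [0.0, 0.685, 0.729, 0.0]
contact_force: [0.5, -0.3, -0.2]
gripper_width: -0.006
```

Run:
```python
from h import *
np.set_printoptions(precision=4,suppress=True)
s=monitor.state();print(s['time'],s['tool_pos'],s['contact_force'])
F=cam('top')
im=cv2.cvtColor(F['pixels'],cv2.COLOR_RGB2BGR)[150:270,165:385]
cv2.imwrite('pics/top19.png',cv2.resize(im,None,fx=3.6,fy=3.6,interpolation=cv2.INTER_CUBIC))
im=cv2.cvtColor(F['pixels'],cv2.COLOR_RGB2BGR)[190:270,170:270]
cv2.imwrite('pics/top20.png',cv2.resize(im,None,fx=6,fy=6,interpolation=cv2.INTER_CUBIC))
F=cam('scene','scene19.png')
```

```text
30.9 [ 0.4011 -0.3557  0.2387] [ 0.4557 -0.3215 -0.1943]
```

View pics/top19.png

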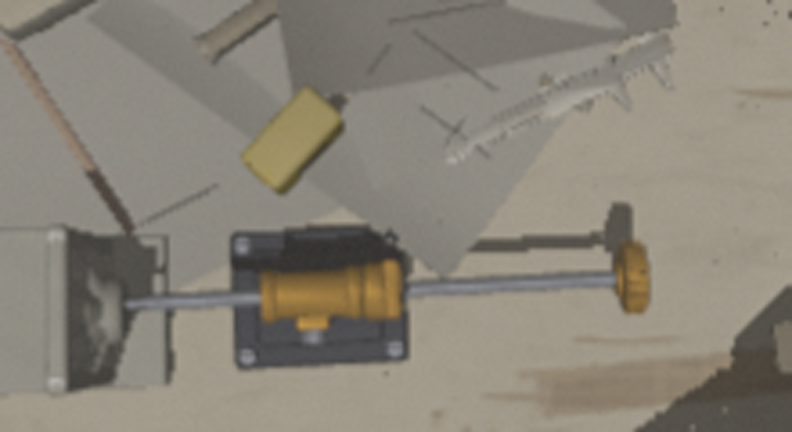

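View pics/top20.png

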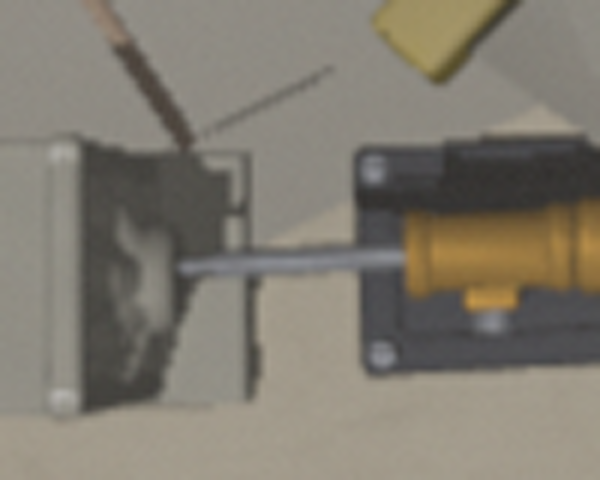

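View pics/scene19.png

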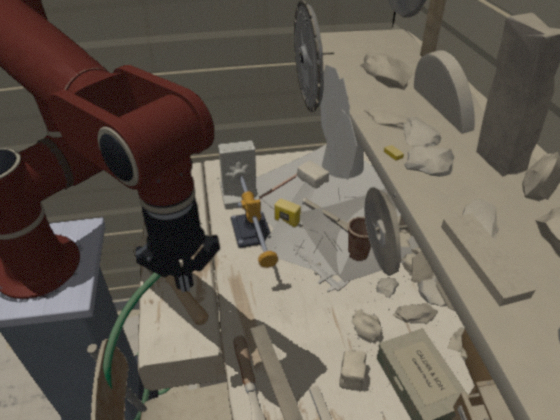

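Run:
```python
from h import *
F=cam('top')
for n in ['caliper','tape_measure','pencil']:
    p=eyes.pinpoint(n,'top'); print(n,p[0] if p else None)
print(manip.job_done())
```

```text
caliper {'uv': [301.9, 175.7], 'p': 0.83}
tape_measure {'uv': [252.2, 188.5], 'p': 0.65}
pencil {'uv': [179.2, 187.1], 'p': 0.75}
the job is handed in; nothing more can be done
None
```

I tapped the needle forward by its head until it stopped on the rosette, pushed the collar up against the barrel, backed the arm clear and handed the job in at about 31 s. No verdict was given.

- **Needle:** It moved about 60 mm at a steady push of about 8 N. Then it stopped moving and the push rose to about 11 N, which I read as roughly 3 N of contact on the plaster, well below the 12 N limit. In the last top view the point shows at the same pixel on the eye as at first touch.
- **Collar:** It slid at about 4 N and came to a hard stop, with the push rising to about 11 N. The top and wrist views show no gap to the barrel.
- **Measuring tools:** I never went near them, and they look unmoved. The network's positions shifted by 0.3 to 4 pixels from the first look (about 9 mm for the caliper, the largest), which I put down to its scatter.

**What disagreed or stayed unchecked:**
- The real fingertips seem to sit about 30 mm above the reported tool point. On my first try at the collar the fingers passed just over the lug without touching it. I saw this in the pictures, backed off, came down and pushed again.
- I could not measure the force left on the plaster after letting go. That the point still presses rests on the needle's stiffness and on it not having moved in the pictures.

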